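# Start and seat the threaded plug of a gas-drying canister

### The arm

A 6-joint arm with a two-finger parallel gripper is mounted at the origin on the work surface. World frame = base frame: x ahead of the robot, y to its left, z up, the work surface at z = 0. Lengths are in m, angles in rad, forces in N, time in s.
With the tool pointing down it reaches from about 0.375 to 0.975 m from the base axis. Payload 3.8 kg.
Tool frame: the origin (TCP) lies at the very end of the fingers, on their centre line; the grasp point (between the pads) lies 19 mm behind it; z points along the fingers, y is the line along which they close (so a half turn about z gives the same grasp; the last joint's range is limited). The gripper opens to 85 mm and grips with 20 to 120 N. Pads are 22 mm wide; open, the fingers measure 114 mm over their backs; the gripper's body (76 mm by 85 mm) begins 54 mm behind the grasp point. The pads swing forward as they close: fully open they stand 13 mm farther back than shut.
Start: joints at [-1.266, 0.264, 1.604, -0, 1.274, -0.037], TCP at [0.226, -0.636, 0.192] pointing down, gripper open.
Joint ranges: [-2.63, 2.63], [-0.94, 2.18], [0.31, 2.57], [-1.31, 4.45], [0, 2.66], [-2.55, 2.55]. Speed limits (rad/s): [2.57, 2.57, 3.14, 3.14, 3.14, 3.14].

### API

Orientations are given as a rotation vector (axis times angle).
In Python, from workcell import * gives the robot as it stands.
- The arm moves only by the shell command python3 -m crank 'ROWS' [OPENING] [FORCE]. ROWS is JSON, a list that holds one entry, the list of rows, each a list of 6 numbers: the shift along the tool's x, y, z in cm, then the turn, a rotation vector about the tool's x, y, z in rad. In form: [[[dx, dy, dz, ax, ay, az], ...]]. A call has 1 to 8 rows; each row shifts and turns the commanded pose from where the row before left it, along the tool's axes as they then stand; what a row does not reach is not made up. A row lasts 1/12 s, in which the tool goes at most 41.7 mm and 7.16 degrees, less where a joint would pass 70% of its speed; a pose out of reach is approached as far as the arm can. A call with a gripper value outside its range is refused whole. OPENING is the finger opening in cm, from 0 to 8.54, set as the call begins (- or left out, the last holds). The fingers move at their own pace and stop on an object; FORCE is the grip in N (left out, the last holds). Time passes only in rows, so rows that do not move let the fingers close. It gives the time, the measured TCP pose, the force, the opening and the grip force at its end, in the units of the state.
- read_state(): the state, without advancing time (a new reading comes with each control period).
- read_camera(name): name is "scene" or "top"; returns the picture (384x512x3 uint8, blue, green, red); there is no depth.
- camera_model(name): a dict with "camera_matrix" (3x3 intrinsics, pixels), "R" (3x3) and "t" (3): a world point X has camera coordinates R X + t. Camera axes: x right, y down, z forward; pixel columns grow to the right and rows downward; lengths in m; the calibration is good to about 2 mm. A picture is of the moment at which its call begins. camera_model takes no time and is no camera call.
- finish_job(): hands the job in; it is judged then, once.
The state is a dict: "time": time; "q": joint angles; "joint_vel": joint speeds; "joint_torque": joint torques, N m; "tool_pos": TCP position; "tcp_rot": TCP orientation; "wrist_force": force on the tool from outside, world axes, zero at the start; "torque": the same for the moment, N m; "width": opening from 0.0 (shut) to 1.0 (fully open); "grip_force": force on a finger pad.
Only numpy, scipy, OpenCV 4.12 (cv2) and the standard library are available. Lean on these libraries where they do the work, as an engineer would, in place of code of your own. Each camera call takes 0.05 s, during which the arm holds its last target. There are 200 camera calls.

### The job

Take the aluminium plug from its black stand and close the threaded port on top of the gas-drying canister with it: rest it level on the thread, turn it backward (counter-clockwise from above) until it drops at the thread start, then screw it forward (clockwise) until its flange lies flush on the rim. Work gently, without forcing or cross-threading the plug, leave the other things where they are, and let go of the plug.

Things in the scene. Friction and masses are not known exactly. Their poses are not given: they have to be found in the camera images.
- plug: Loose aluminium screw plug, 71 mm tall, 0.14 to 0.24 kg, starting upright in the stand. Origin: centre of the nose's flat underside; z up along the screw axis, x along the grip bar. Nose tapered, 25 mm wide at the tip, 35.6 mm in diameter from 7 mm up; above it lugs, flange and grip bar (see the plug's points).
- plug_lugs (a point): On the plug's axis 12 mm above its origin, at the undersides of its three equal thread lugs. They stand 120 degrees apart, one along the plug's +x, each 6 mm wide, 4 mm thick, reaching 23 mm from the axis.
- plug_seat (a point): Centre of the underside of the plug's flange (64 mm diameter, 6 mm thick), 34 mm above the plug's origin. It coincides with the rim point when the plug is home.
- plug_grip (a point): Where to pinch the plug from above: on its axis 61 mm above its origin, in the flat grip bar, 46 mm long (along the plug's x), 14 mm thick (along its y), from 40 to 71 mm above the origin.
- canister: Fixed aluminium canister, 110 mm diameter (117 mm at the foot), shoulder at 72 mm, with an upright neck 62 mm outside diameter rising to 118 mm. Origin: centre of the underside; z up. Its yaw says nothing about where the thread starts lie.
- rim (a point): Centre of the neck's open mouth at the height of its flat rim, 118 mm above the table. The bore is 49 mm wide, 46 mm deep. A plug put in comes to rest with its lugs on the thread crests, flange 10 to 14 mm above the rim (or by luck falls straight in at a start). There a clockwise turn soon runs against a hard stop, which must not be forced.
- bore_floor (a point): On the bore's axis at its floor, 46 mm under the rim. About the last phase: once fallen at a start, the plug cannot turn further back; clockwise turning sinks it 4 mm per rad, by its weight and a light push, until the flange meets the rim after 60 to 80 degrees; some 17 degrees later the thread is tight. Contact forces summing to over 60 N are forcing it.
- thread (a point): On the bore's axis 22 mm under the rim, in a right-hand three-start steel thread, open inside to 39 mm. Starts 120 degrees apart at an unknown turn, each 17 degrees wide for the lugs. Counter-clockwise a plug climbs the crests for up to 105 degrees (perhaps first stepping 2.5 mm down, off a stop, not a start), then falls, if pressed lightly, to 4 to 6 mm above the rim.
- stand: Fixed black ring, 72 mm outside diameter, 55 mm inside, 36 mm high, in which the plug hangs by its flange. Origin: centre of the underside.
- bottle: Bystander: small amber glass jar, 48 mm diameter, 85 mm tall, upright. Origin: centre of the underside.
- boat: Bystander: white ceramic sample boat, open tray 85 x 24 x 16 mm. Origin: centre of the underside.
- wrench: Bystander: steel wrench 160 mm long lying flat along its x. Origin: under its middle.
Mind the look-alikes: they are no part of the job. Several things have the shape of the plug; the one meant has the colours described above.

How it is judged:
On the way:
1. the plug has dropped at the thread start: in the bore, level, flange 3 to 7.5 mm above the rim (z of plug_seat in the frame of rim between 0.003 and 0.0075 m and horizontal distance between plug_seat and rim below 0.003 m and angle between the z axis of plug and the z axis of canister, either way round below 0.06 rad), for 0.1 s.
At the end, for the whole second after the job is handed in: The plug's flange lies flush on the canister's rim (within 1.2 mm in height, 3 mm sideways, 2 degrees of tilt), at rest and released (z of plug_seat in the frame of rim below 0.0012 m and horizontal distance between plug_seat and rim below 0.003 m and angle between the z axis of plug and the z axis of canister, either way round below 0.035 rad and linear speed of plug below 0.01 m/s and contact force between the fingers and plug below 0.1 N); the robot touches nothing.
It fails at once if the plug is forced: contact forces between plug and canister (rim and thread together) sum to more than 60 N (contact force between plug and canister above 60 N).
It fails at once if the bottle is shifted by more than 25 mm (distance of bottle from where it was at the start of the episode above 0.025 m).
It fails at once if the boat is shifted by more than 25 mm (distance of boat from where it was at the start of the episode above 0.025 m).
It fails at once if the wrench is shifted by more than 25 mm (distance of wrench from where it was at the start of the episode above 0.025 m).
It fails at once if the jar is tipped over (angle between bottle's own z axis and vertical above 0.5 rad).
It also fails if it takes over 72 s, if anything falls off the work surface, if the arm or the gripper's body presses on something with over 40 N, if the wrist force passes 120 N, or if a joint passes its speed limit or range.

## Working session

There is one attempt and no reset: what is moved stays moved. The work goes in short steps, Python scripts to look and compute and a shell command to move; the robot and the scene stay as the last step left them, time stands still between calls to the robot, and variables do not carry over. Pictures are saved under pics/ and viewed, at most 10 in all, crops included, and the job is handed in when it is done.

```bash
mkdir -p pics; ls
python3 - <<'E'
from workcell import *
import cv2, numpy as np
for n in("scene","top"):
    cv2.imwrite(f"pics/{n}0.png",read_camera(n)); m=camera_model(n); print(n,np.round(m["camera_matrix"],1).tolist(),np.round(m["R"],3).tolist(),np.round(m["t"],3))
s=read_state(); print({k:np.round(v,3).tolist() for k,v in s.items()})
E
```

```text
pics
scene [[424.2, 0.0, 258.5], [0.0, 424.2, 185.0], [0.0, 0.0, 1.0]] [[-0.196, 0.981, -0.012], [0.628, 0.116, -0.769], [-0.753, -0.158, -0.639]] [ 0.185 -0.289  1.341]
top [[424.7, 0.0, 262.3], [0.0, 424.7, 193.3], [0.0, 0.0, 1.0]] [[0.015, -1.0, -0.012], [-0.993, -0.013, -0.119], [0.119, 0.014, -0.993]] [-0.084  0.572  1.178]
{'time': 0.1, 'q': [-1.266, 0.265, 1.605, 0.0, 1.274, -0.037], 'joint_vel': [0.0, -0.004, -0.002, 0.001, -0.0, 0.001], 'joint_torque': [0.0, -51.671, -36.859, -0.0, 0.006, -0.0], 'tool_pos': [0.226, -0.635, 0.191], 'tcp_rot': [-3.094, -0.534, 0.0], 'wrist_force': [-1.072, -0.357, 0.318], 'torque': [0.014, 0.024, 0.022], 'grip_force': 0.0, 'width': 1.003}
```

View pics/scene0.png

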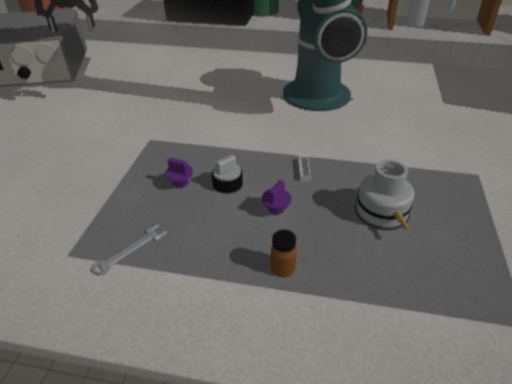

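View pics/top0.png

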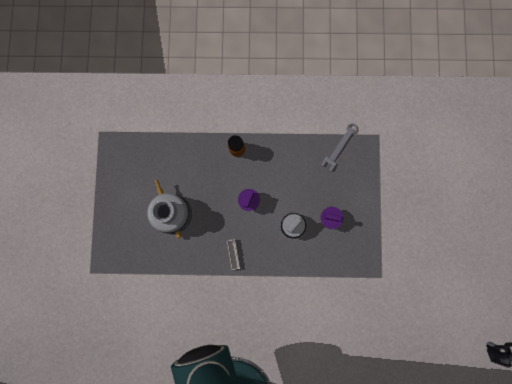

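Plug-shaped things in the scene view: purple at (179,172), purple at (277,198), and the bare-metal one at (227,172), which sits in a black ring (top view: (293,226)). Only the last is aluminium in a black stand. The canister is at scene (388,190) and top (166,212). I'll confirm this in one crop.

Run:
```python
import cv2, numpy as np
s=cv2.imread("pics/scene0.png");t=cv2.imread("pics/top0.png")
c=lambda im,x,y,r=25:cv2.resize(im[y-r:y+r,x-r:x+r],(300,300),interpolation=cv2.INTER_CUBIC)
cv2.imwrite("pics/crop1.png",np.vstack([np.hstack([c(s,227,172),c(t,293,226)]),np.hstack([c(s,390,175),c(t,166,212)])]))
```

```text
(no output)
```

View pics/crop1.png

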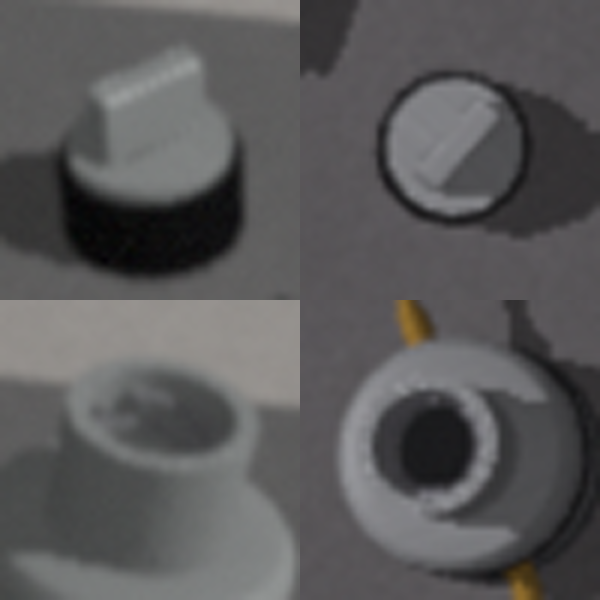

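The crop confirms it: bare aluminium plug in the black ring, scene (227,172) and top (293.5,225.5), with the bar running diagonally. The canister mouth is at top (163,212). Next I'll cast edge rays onto the known heights.

```bash
cat > h.py <<'E'
from workcell import *
import cv2, numpy as np
from scipy.optimize import least_squares
from scipy.ndimage import map_coordinates
M={n:camera_model(n) for n in("scene","top")}
for m in M.values():
    for k in("camera_matrix","R","t"): m[k]=np.array(m[k],float)
def proj(n,X):
    m=M[n]; c=(np.atleast_2d(X)@m["R"].T+m["t"])@m["camera_matrix"].T; return c[:,:2]/c[:,2:]
def ray(n,uv,z):
    m=M[n]; uv=np.atleast_2d(np.array(uv,float)); d=np.c_[uv,np.ones(len(uv))]@np.linalg.inv(m["camera_matrix"]).T@m["R"]
    o=-m["R"].T@m["t"]; return (o+d*((z-o[2])/d[:,2:]))[:,:2]
def circle(n,im,c,z,r,sign,w=.008,it=4):
    """edge points along radii of the guess (sign: brightness change outward), circle of radius r fitted"""
    g=im.max(2).astype(float); c=np.array(c,float)
    a=np.linspace(0,2*np.pi,90,endpoint=False); rr=np.arange(r-w,r+w,.0004)
    for _ in range(it):
        P=np.array([[*(c+q*np.array([np.cos(b),np.sin(b)])),z] for b in a for q in rr])
        uv=proj(n,P); v=map_coordinates(g,[uv[:,1],uv[:,0]],order=1).reshape(len(a),-1)
        k=4; d=sign*(v[:,k:]-v[:,:-k]); i=d.argmax(1); ok=d.max(1)>12
        E=P.reshape(len(a),-1,3)[np.arange(len(a)),i+k//2][ok,:2]
        f=least_squares(lambda p:np.hypot(*(E-p).T)-r,c,loss="soft_l1",f_scale=.001); c=f.x
    return c,ok.sum(),np.median(np.abs(f.fun))
E
python3 - <<'E'
from h import *
I={n:cv2.imread(f"pics/{n}0.png") for n in M}
g=ray("top",[[293.6,225.6],[163,212]],.08)
print("guess",g)
for n in M:
    print(n,"flange",circle(n,I[n],ray("top",[293.6,225.6],.042)[0],.042,.032,-1))
    print(n,"stand",circle(n,I[n],ray("top",[293.6,225.6],.036)[0],.036,.036,+1,w=.005))
    print(n,"bore",circle(n,I[n],ray("top",[163,212],.118)[0],.118,.0245,+1,w=.006))
    print(n,"neck",circle(n,I[n],ray("top",[163,212],.118)[0],.118,.031,-1,w=.006))
o=np.array([268,201]);p=ray("top",np.array([[122,180],[192,107]])/6+o,.073);print("bar top",p,np.degrees(np.arctan2(*(p[1]-p[0])[::-1])))
o=np.array([202,147]);p=ray("scene",np.array([[95,95],[190,50]])/6+o,.073);print("bar scene",p,np.degrees(np.arctan2(*(p[1]-p[0])[::-1])))
print("bottle",ray("top",[236,142],.085),"boat",ray("top",[235,255],.01))
E
```

```text
guess [[ 0.47987794 -0.16328256]
 [ 0.51200221  0.19416313]]
scene flange (array([ 0.49275326, -0.16324022]), np.int64(52), np.float64(0.00042225923452151107))
scene stand (array([ 0.50403502, -0.15954117]), np.int64(25), np.float64(0.000570814755429333))
scene bore (array([0.5159445 , 0.18661274]), np.int64(32), np.float64(0.0004007441376555898))
scene neck (array([0.51856508, 0.18777736]), np.int64(26), np.float64(0.0007180630891460357))
top flange (array([ 0.48325875, -0.16478962]), np.int64(90), np.float64(0.00040080820561550976))
top stand (array([ 0.48293201, -0.16412471]), np.int64(57), np.float64(0.0005907711895389647))
top bore (array([0.51335362, 0.18983817]), np.int64(90), np.float64(0.0015426339651934701))
top neck (array([0.51321816, 0.1880849 ]), np.int64(34), np.float64(0.00035358326359838377))
bar top [[ 0.46527576 -0.14942923]
 [ 0.49893119 -0.18110671]] -43.26590341455062
bar scene [[ 0.50396985 -0.17876663]
 [ 0.46992164 -0.15093863]] 140.74045955275056
bottle [[ 0.70895056 -0.00193465]] boat [[ 0.39664297 -0.00041842]]
```

Run:
```python
from h import *
I={n:cv2.imread(f"pics/{n}0.png") for n in M}
def tile(n,u,v,cs,r=25,s=8):
    T=cv2.resize(I[n][v-r:v+r,u-r:u+r],(2*r*6,2*r*6),interpolation=cv2.INTER_CUBIC)
    for c,z,R,col in cs:
        a=np.linspace(0,6.283,60); p=proj(n,np.c_[c[0]+R*np.cos(a),c[1]+R*np.sin(a),0*a+z])
        cv2.polylines(T,[((p-[u-r-.0,v-r-.0]+.5)*6).astype(int)],True,col,1)
    return T
R,G,B=(0,0,255),(0,255,0),(255,0,0)
f=[((.4833,-.1648),.042,.032,R),((.4833,-.1648),.036,.036,G)]
k=[((.5132,.1881),.118,.031,R),((.5132,.1881),.118,.0245,G),((.5132,.1881),.072,.055,B)]
cv2.imwrite("pics/ov1.png",np.vstack([np.hstack([tile("top",293,226,f),tile("scene",227,172,f)]),np.hstack([tile("top",166,212,k),tile("scene",390,175,k)])]))
```

```text
(no output)
```

View pics/ov1.png

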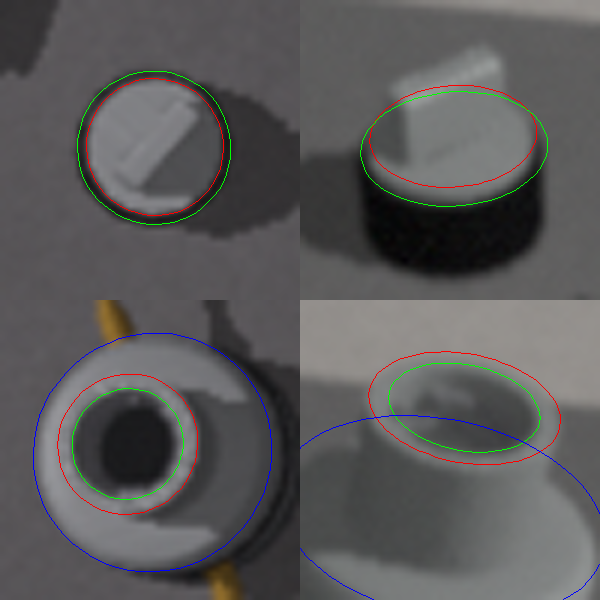

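The plug flange fits at (0.484,-0.165) and its bar points at about -42°. The mouth is at (0.513,0.188). I'll turn the tool 61.6° clockwise onto the bar first.

```bash
python3 -m crank '[[[0,0,0,0,0,0.12],[0,0,0,0,0,0.12],[0,0,0,0,0,0.12],[0,0,0,0,0,0.12],[0,0,0,0,0,0.12],[0,0,0,0,0,0.12],[0,0,0,0,0,0.12],[0,0,0,0,0,0.12]]]' 4.5 40; python3 -m crank '[[[0,0,0,0,0,0.115],[-1,-4,0,0,0,0],[-1,-4,0,0,0,0],[-1,-4,0,0,0,0],[-1,-4,0,0,0,0],[-1,-4,0,0,0,0],[-1,-4,0,0,0,0],[-1,-4,0,0,0,0]]]'
cat >> h.py <<'E'
from scipy.spatial.transform import Rotation as Ro
def go(x,y,z=None,yaw=None):
    "tool-frame shift in cm and turn to reach a TCP target, after the state"
    s=read_state(); R=Ro.from_rotvec(s["tcp_rot"]).as_matrix(); p=np.array(s["tool_pos"])
    d=R.T@(np.array([x,y,p[2] if z is None else z])-p)*100
    yw=np.degrees(np.arctan2(R[1,0],R[0,0]))
    print("t",round(s["time"],2),"tcp",p.round(4),"yaw",round(yw,2),"tilt",np.degrees(R[:2,2]).round(2),"shift cm",d.round(2),"turn",None if yaw is None else round(np.radians(yw-yaw),3),"q6",np.round(s["q"][5],2),"F",np.round(s["wrist_force"],1),"w",round(s["width"]*8.54,2))
E
python3 -c "
from h import *
go(.484,-.165,.19,-42)"
```

```text
time: 0.77
tool_pos: [0.2261, -0.6355, 0.1916]
tcp_rot: [-2.989, 0.964, 0.001]
wrist_force: [-0.5, -0.1, 0.2]
width: 0.525
grip_force: 0.0
time: 1.43
tool_pos: [0.3618, -0.379, 0.1919]
tcp_rot: [-2.932, 1.127, 0.001]
wrist_force: [1.8, -0.4, 0.3]
width: 0.527
grip_force: 0.0
t 1.43 tcp [ 0.3618 -0.379   0.1919] yaw -42.04 tilt [-0.02  0.03] shift cm [ -5.25 -24.07   0.2 ] turn -0.001 q6 1.45 F [ 1.8 -0.4  0.3] w 4.5
```

```bash
python3 -m crank '[[[-0.9,-4,0,0,0,0],[-0.9,-4,0,0,0,0],[-0.9,-4,0,0,0,0],[-0.9,-4,0,0,0,0],[-0.9,-4,0,0,0,0],[-0.75,-4,0,0,0,0],[0,0,2,0,0,0],[0,0,2,0,0,0]]]'
python3 - <<'E'
from h import *
go(.484,-.165,.047,-42)
I={n:read_camera(n) for n in M}
t=cv2.resize(I["top"][186:266,243:343],(500,400),interpolation=cv2.INTER_CUBIC);s=cv2.resize(I["scene"][100:220,190:265],(250,400),interpolation=cv2.INTER_CUBIC)
cv2.imwrite("pics/near.png",np.hstack([t,s]))
E
```

```text
time: 2.1
tool_pos: [0.4856, -0.1655, 0.1532]
tcp_rot: [-2.935, 1.119, -0.006]
wrist_force: [0.0, 0.0, -0.6]
width: 0.529
grip_force: 0.0
t 2.1 tcp [ 0.4856 -0.1655  0.1532] yaw -41.72 tilt [ 0.19 -0.06] shift cm [-0.18  0.09 10.62] turn 0.005 q6 1.92 F [ 0.   0.  -0.6] w 4.52
```

View pics/near.png

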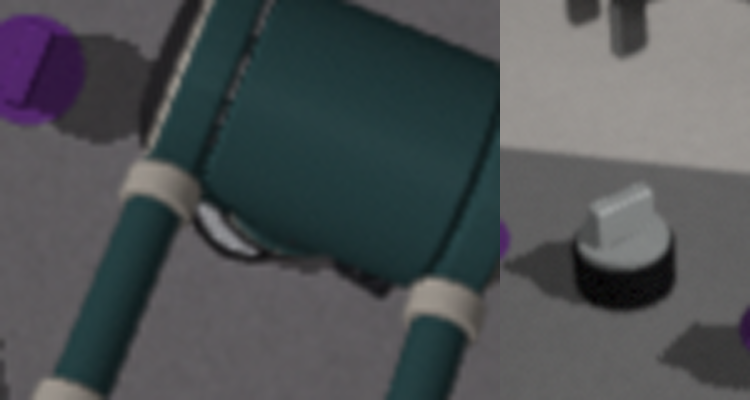

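The arm hides the plug from the top camera. The scene crop shows the fingers above the plug, one either side of the bar. Going down.

```bash
python3 -m crank '[[[-0.1,0.05,2.5,0,0,0],[0,0,2.5,0,0,0],[0,0,2.5,0,0,0],[0,0,1.5,0,0,0],[0,0,0.8,0,0,0],[0,0,0.4,0,0,0],[0,0,0,0,0,0]]]'
python3 - <<'E'
from h import *
go(.484,-.165,.047,-42)
I=read_camera("scene")
cv2.imwrite("pics/near2.png",cv2.resize(I[130:205,180:280],(800,600),interpolation=cv2.INTER_CUBIC))
E
```

```text
time: 2.78
tool_pos: [0.482, -0.1676, 0.0503]
tcp_rot: [-2.932, 1.127, 0.001]
wrist_force: [-0.3, -0.1, 0.4]
width: 0.529
grip_force: 0.0
t 2.78 tcp [ 0.482  -0.1676  0.0503] yaw -42.06 tilt [-0.04  0.02] shift cm [-0.02 -0.33  0.33] turn -0.001 q6 1.92 F [-0.3 -0.1  0.4] w 4.52
```

View pics/near2.png

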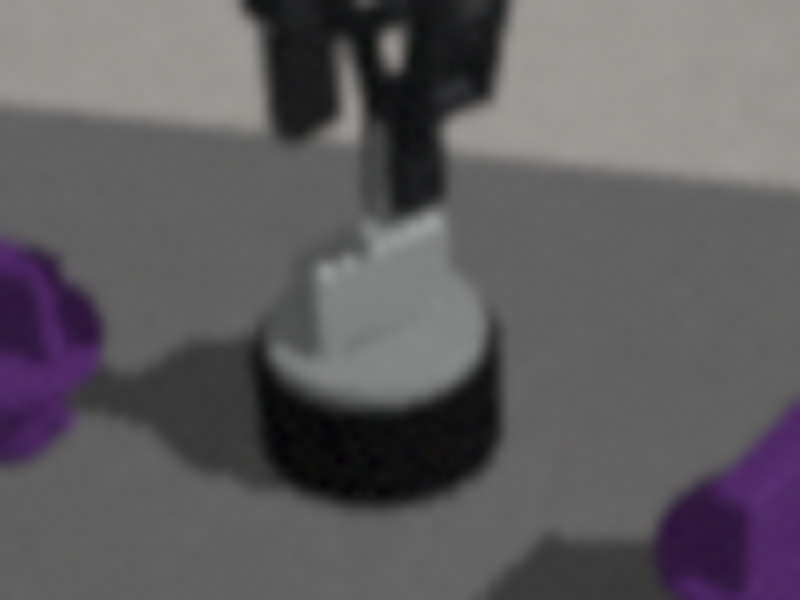

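Run:
```python
from h import *
s=read_state();R=Ro.from_rotvec(s["tcp_rot"]).as_matrix();p=np.array(s["tool_pos"])
for y in(-.0225,0,.0225):
    for z in (0,-.006):
        print(y,z,(p+R@[0,y,z]).round(3),((proj("scene",p+R@[0,y,z])-[180,130])*8).round(0))
print("bar top ends",[((proj("scene",[[.484+k*.743*.023,-.165-k*.669*.023,.073]])-[180,130])*8).round(0).tolist() for k in(-1,1)])
```

```text
-0.0225 0 [ 0.498 -0.151  0.051] [[409. 322.]]
-0.0225 -0.006 [ 0.498 -0.151  0.057] [[408. 305.]]
0 0 [ 0.483 -0.168  0.051] [[365. 284.]]
0 -0.006 [ 0.483 -0.168  0.057] [[364. 267.]]
0.0225 0 [ 0.468 -0.185  0.051] [[323. 247.]]
0.0225 -0.006 [ 0.468 -0.185  0.057] [[321. 230.]]
bar top ends [[[436.0, 197.0]], [[300.0, 256.0]]]
```

```bash
python3 -m crank '[[[0,0,0,0,0,0],[0,0,0,0,0,0]]]' | head -2
python3 - <<'E'
from h import *
I=read_camera("scene");T=read_camera("top")
a=cv2.resize(I[130:205,180:280],(800,600),interpolation=cv2.INTER_CUBIC)
print("diff",np.abs(a.astype(int)-cv2.imread("pics/near2.png")).max(), np.abs(a.astype(int)-cv2.imread("pics/near2.png")).mean())
cv2.imwrite("pics/n3.png",cv2.resize(I[60:210,150:350],(800,600),interpolation=cv2.INTER_CUBIC)*1)
go(.484,-.165,.047,-42)
E
```

```text
time: 3.0
tool_pos: [0.4834, -0.1679, 0.0519]
diff 35 1.2626111111111111
t 3.1 tcp [ 0.4831 -0.1677  0.0516] yaw -42.01 tilt [ 0.11 -0.04] shift cm [-0.11 -0.26  0.46] turn -0.0 q6 1.92 F [-0.5 -0.6 -0.5] w 4.51
```

View pics/n3.png

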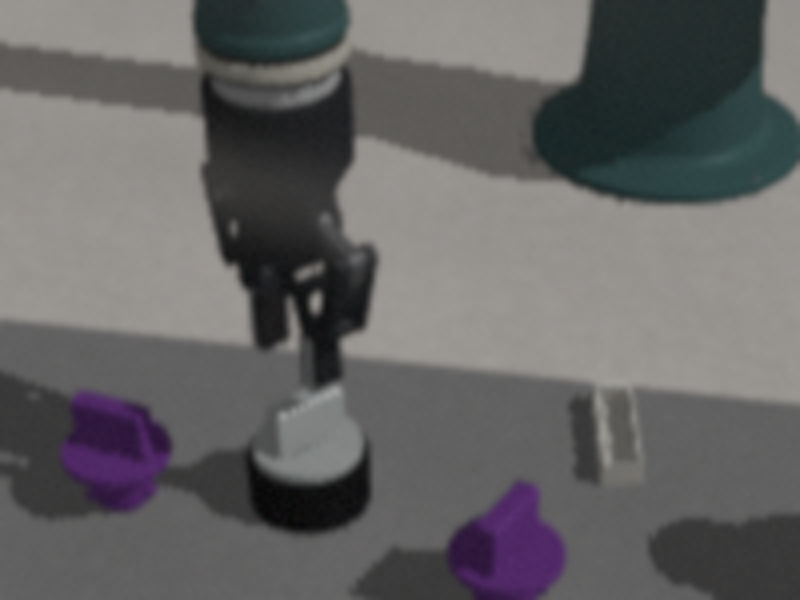

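The picture (n3) shows the bar top running (280,410)–(345,390), with a finger's lower part at (320,385) meeting it. I can't tell from this view whether the fingers straddle the bar, so I'll close gently and read the width.

```bash
python3 -m crank '[[[0,-0.2,0,0,0,0],[0,0,0,0,0,0],[0,0,0,0,0,0],[0,0,0,0,0,0],[0,0,0,0,0,0],[0,0,0,0,0,0]]]' 0.6 20
python3 - <<'E'
from h import *
go(.484,-.165,.047,-42)
I=read_camera("scene")
cv2.imwrite("pics/n4.png",cv2.resize(I[115:190,185:285],(800,600),interpolation=cv2.INTER_CUBIC))
E
```

```text
time: 3.6
tool_pos: [0.4834, -0.1658, 0.0503]
tcp_rot: [2.933, -1.126, -0.0]
wrist_force: [0.6, 0.1, 0.4]
width: 0.07
grip_force: 0.0
t 3.6 tcp [ 0.4834 -0.1658  0.0503] yaw -42.01 tilt [-0.01  0.  ] shift cm [-0.01 -0.1   0.33] turn -0.0 q6 1.92 F [0.6 0.1 0.4] w 0.6
```

View pics/n4.png

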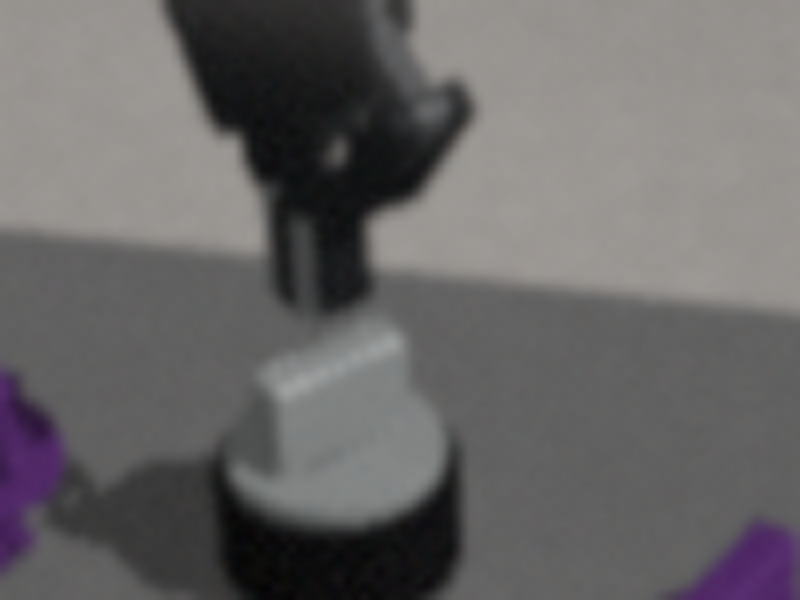

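Run:
```python
from h import *
T=[.226,-.636,.192]; R=Ro.from_rotvec([-3.094,-.534,0]).as_matrix()
for n in M:
    for y in(-.043,0,.043): print(n,y,proj(n,np.array(T)+R@[0,y,-.013]).round(1))
s=cv2.imread("pics/scene0.png")[0:60,20:120];t=cv2.imread("pics/top0.png")[324:384,412:512]
cv2.imwrite("pics/st.png",np.vstack([cv2.resize(s,(500,300),interpolation=cv2.INTER_CUBIC),cv2.resize(t,(500,300),interpolation=cv2.INTER_CUBIC)]))
s=read_state();print(proj("scene",[s["tool_pos"]]),[ray("scene",[225.6,156],z).round(3).tolist() for z in(.05,.078)])
```

```text
scene -0.043 [[94.3 43.1]]
scene 0 [[77.8 44.2]]
scene 0.043 [[61.2 45.3]]
top -0.043 [[481.4 341. ]]
top 0 [[498.6 334.9]]
top 0.043 [[515.7 328.8]]
[[226.44031855 166.11497953]] [[[0.445, -0.178]], [[0.482, -0.166]]]
```

View pics/st.png

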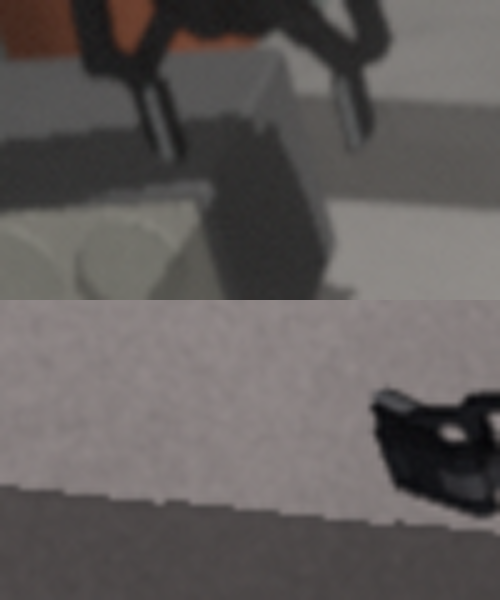

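Start picture: fingertips at scene (91,28) and (55,31), with one at top (491,344.6). All of them are well off where the reported TCP projects, so I'll triangulate the tip instead of guessing.

```bash
cat >> h.py <<'E'
def tri(a,b):
    "two-view point from scene pixel a and top pixel b"
    f=lambda X:np.r_[proj("scene",X)[0]-a,proj("top",X)[0]-b]
    r=least_squares(f,[.4,0,.1]); return r.x,r.fun
E
python3 - <<'E'
from h import *
R=Ro.from_rotvec([-3.094,-.534,0]).as_matrix()
A=np.array([.226,-.636,.192])+R@[0,-.043,-.013]
X,e=tri([91,28],[491,344.6]); print("expected A",A.round(3),"seen",X.round(3),"res",e.round(2),"off",(X-A).round(3))
# plug flange centre and rim by two views
for q in ([226.9,160],):print("bar top centre scene ray z=.073",ray("scene",q,.073))
# calibration check: base of robot axis at origin
print("base origin scene",proj("scene",[0,0,0]),"top",proj("top",[0,0,0]))
E
```

```text
expected A [ 0.212 -0.596  0.205] seen [ 0.212 -0.595  0.246] res [-0.73 -0.07 -0.57  0.3 ] off [0.    0.    0.041]
bar top centre scene ray z=.073 [[ 0.49003808 -0.16158321]]
base origin scene [[316.87875434  93.5752261 ]] top [[231.93484172 399.30142187]]
```

Triangulation puts the real fingertips straight above the reported TCP: x and y agree, but z is about 28 mm too low nearly shut and more open. The fingers therefore closed above the bar. I'll open to 3.5 cm and go lower in small steps, watching the force.

```bash
python3 -m crank '[[[0,-0.35,0,0,0,0],[0,0,0,0,0,0],[0,0,0,0,0,0],[0,0,0.7,0,0,0],[0,0,0.7,0,0,0],[0,0,0.5,0,0,0],[0,0,0.5,0,0,0],[0,0,0,0,0,0]]]' 3.5 20; python3 -m crank '[[[0,0,0,0,0,0],[0,0,0,0,0,0],[0,0,0,0,0,0],[0,0,0,0,0,0],[0,0,0,0,0,0]]]' 0.6 20;  python3 -c "
from h import *
go(.486,-.1635,.02,-42)"
```

```text
time: 4.32
tool_pos: [0.4844, -0.1627, 0.0246]
tcp_rot: [2.933, -1.126, -0.005]
wrist_force: [-0.2, 0.2, 0.1]
width: 0.406
grip_force: 0.0
time: 4.73
tool_pos: [0.4857, -0.1632, 0.0263]
tcp_rot: [-2.933, 1.126, 0.0]
wrist_force: [0.4, -0.1, -2.7]
width: 0.154
grip_force: 23.3
t 4.73 tcp [ 0.4857 -0.1632  0.0263] yaw -42.01 tilt [-0.01  0.  ] shift cm [0.04 0.01 0.63] turn -0.0 q6 1.93 F [ 0.4 -0.1 -2.7] w 1.31
```

```bash
python3 -m crank '[[[0,0,0,0,0,0],[0,0,0,0,0,0],[0,0,0.2,0,0,0],[0,0,0.2,0,0,0],[0,0,0.2,0,0,0],[0,0,0,0,0,0]]]' 2.5 20; python3 -m crank '[[[0,0,0,0,0,0],[0,0,0,0,0,0],[0,0,0,0,0,0],[0,0,0,0,0,0],[0,0,0,0,0,0]]]' 0.6 40;  python3 -c "
from h import *
go(.486,-.1635,.02,-42)"
```

```text
time: 5.23
tool_pos: [0.4854, -0.163, 0.0199]
tcp_rot: [2.933, -1.126, -0.001]
wrist_force: [0.1, -0.5, 0.2]
width: 0.295
grip_force: 0.0
time: 5.65
tool_pos: [0.4858, -0.1632, 0.0203]
tcp_rot: [-2.933, 1.126, 0.0]
wrist_force: [1.1, 0.1, -1.7]
width: 0.154
grip_force: 41.5
t 5.65 tcp [ 0.4858 -0.1632  0.0203] yaw -42.01 tilt [-0.  0.] shift cm [0.04 0.01 0.03] turn -0.0 q6 1.93 F [ 1.1  0.1 -1.7] w 1.32
```

The plug is gripped: width 1.3 cm, seat 15.7 mm above the reported TCP z. Lifting, then turning counter-clockwise so the last joint keeps room for the screwing.

```bash
python3 -m crank '[[[0,0,-0.5,0,0,0],[0,0,-1.5,0,0,0],[0,0,-2.5,0,0,0],[0,0,-3,0,0,0],[0,0,-3,0,0,-0.1],[0,0,-3,0,0,-0.12],[0,0,-2,0,0,-0.12],[0,0,0,0,0,-0.12]]]'; python3 -m crank '[[[0,0,0,0,0,-0.12],[0,0,0,0,0,-0.12],[0,0,0,0,0,-0.12],[0,0,0,0,0,-0.12],[0,0,0,0,0,-0.12],[0,0,0,0,0,-0.12],[0,0,0,0,0,-0.12],[0,0,0,0,0,-0.12]]]'; python3 -m crank '[[[0,0,0,0,0,-0.12],[0,0,0,0,0,-0.12],[0,0,0,0,0,-0.12],[0,0,0,0,0,0],[0,0,0,0,0,0]]]' ;  python3 -c "
from h import *
go(.5145,.1875,.175,64)"
```

```text
time: 6.32
tool_pos: [0.4892, -0.1645, 0.1817]
tcp_rot: [3.111, -0.418, 0.015]
wrist_force: [1.3, 0.3, -1.8]
width: 0.145
grip_force: 41.4
time: 6.98
tool_pos: [0.4853, -0.163, 0.1753]
tcp_rot: [-2.955, -1.066, 0.001]
wrist_force: [-0.0, -1.1, -1.7]
width: 0.149
grip_force: 41.3
time: 7.4
tool_pos: [0.4855, -0.1631, 0.1753]
tcp_rot: [-2.723, -1.566, 0.001]
wrist_force: [0.1, -0.5, -1.6]
width: 0.153
grip_force: 41.3
t 7.4 tcp [ 0.4855 -0.1631  0.1753] yaw 59.79 tilt [-0.03  0.01] shift cm [ 31.76 -15.14   0.04] turn -0.074 q6 0.15 F [ 0.1 -0.5 -1.6] w 1.31
```

```bash
python3 -m crank '[[[2,-0.95,0,0,0,0],[3.5,-1.67,0,0,0,0],[3.5,-1.67,0,0,0,0],[3.5,-1.67,0,0,0,0],[3.5,-1.67,0,0,0,0],[3.5,-1.67,0,0,0,0],[3.5,-1.67,0,0,0,0],[3.5,-1.67,0,0,0,0]]]'; python3 -m crank '[[[3,-1.43,0,0,0,0],[2,-0.95,0,0,0,0],[0.2,-0.1,0,0,0,0],[0,0,0,0,0,0],[0,0,0,0,0,0]]]' ;  python3 - <<'E'
from h import *
go(.5145,.1875,.165)
I={n:read_camera(n) for n in M}
for n in M: cv2.imwrite(f"pics/over_{n}.png",I[n])
t=cv2.resize(I["top"][172:252,116:216],(400,320),interpolation=cv2.INTER_CUBIC);s=cv2.resize(I["scene"][110:230,325:455],(650,600),interpolation=cv2.INTER_CUBIC)
cv2.imwrite("pics/over.png",s)
E
```

```text
time: 8.07
tool_pos: [0.5087, 0.1313, 0.1756]
tcp_rot: [2.724, 1.565, 0.0]
wrist_force: [0.5, -0.3, -1.7]
width: 0.15
grip_force: 41.3
time: 8.48
tool_pos: [0.5132, 0.1865, 0.1751]
tcp_rot: [2.721, 1.569, -0.002]
wrist_force: [0.4, -1.0, -1.9]
width: 0.15
grip_force: 41.3
t 8.48 tcp [0.5132 0.1865 0.1751] yaw 59.93 tilt [-0.04 -0.05] shift cm [0.15 0.06 1.01] turn None q6 0.83 F [ 0.4 -1.  -1.9] w 1.28
```

View pics/over.png

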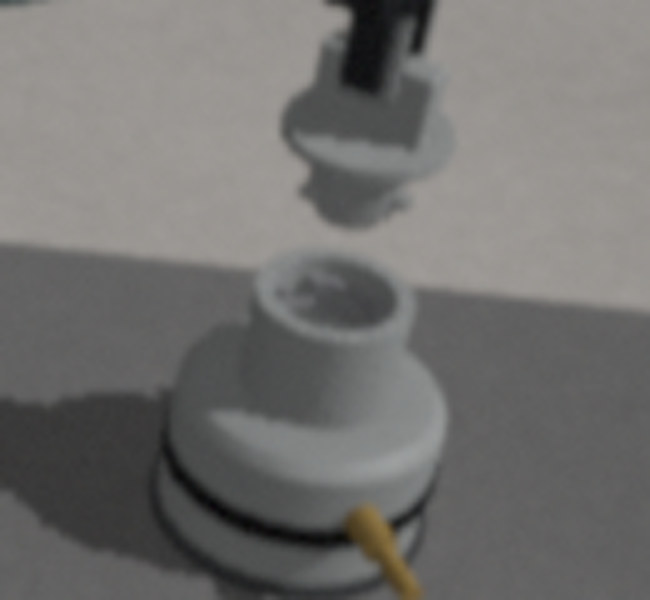

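The plug hangs level at scene (395,143), with the rim centre at about (391,169). I'll check the lateral alignment by casting rays on both, then lower the nose and centre by touch.

Run:
```python
from h import *
I=cv2.imread("pics/over_scene.png")
px=lambda x,y:[325+x/5,110+y/5]
print("rim by eye",ray("scene",px(331,298),.118),"flange by eye z=.197",ray("scene",px(367.5,125),.194),"nose",ray("scene",px(350,212),.157))
for c in((.5145,.1875),(.5185,.188)):
  print("bore",circle("scene",I,c,.118,.0245,1,w=.005),"neck",circle("scene",I,c,.118,.031,-1,w=.005),"flange",circle("scene",I,c,.191,.032,1,w=.006),circle("scene",I,c,.191,.032,-1,w=.006))
```

```text
rim by eye [[0.52123548 0.1865564 ]] flange by eye z=.197 [[0.51270915 0.18641837]] nose [[0.51719439 0.18674738]]
bore (array([0.51578791, 0.18658133]), np.int64(38), np.float64(0.00023060398869436706)) neck (array([0.51828229, 0.18778466]), np.int64(29), np.float64(0.0005761905931073591)) flange (array([0.51234317, 0.18466969]), np.int64(34), np.float64(0.0011919035963826145)) (array([0.51084699, 0.19000672]), np.int64(4), np.float64(0.0001202805752340344))
bore (array([0.51575174, 0.1865775 ]), np.int64(38), np.float64(0.0002292753415307179)) neck (array([0.51826314, 0.18780834]), np.int64(29), np.float64(0.0005974147246744881)) flange (array([0.51215944, 0.18475648]), np.int64(33), np.float64(0.0011193260344086638)) (array([0.51214796, 0.19059089]), np.int64(5), np.float64(0.00025793314661198136))
```

```bash
python3 -m crank '[[[0.12,0.2,1,0,0,0],[0,0,1.5,0,0,0],[0,0,1,0,0,0],[0,0,0.5,0,0,0],[0,0,0.3,0,0,0],[0,0,0.3,0,0,0],[0,0,0.2,0,0,0],[0,0,0,0,0,0]]]'; python3 -c "
from h import *
go(.516,.187,.126)"
```

```text
time: 9.25
tool_pos: [0.516, 0.1869, 0.1273]
tcp_rot: [2.721, 1.57, 0.0]
wrist_force: [-0.2, -0.6, -2.9]
width: 0.148
grip_force: 41.3
t 9.25 tcp [0.516  0.1869 0.1273] yaw 59.97 tilt [0. 0.] shift cm [ 0.01 -0.    0.13] turn None q6 0.83 F [-0.2 -0.6 -2.9] w 1.26
```

```bash
c='pos|force'; python3 -m crank '[[[0.1,0,0,0,0,0],[0.1,0,0,0,0,0],[0.1,0,0,0,0,0],[0.1,0,0,0,0,0],[0,0,0,0,0,0]]]'|egrep $c; python3 -m crank '[[[0.1,0,0,0,0,0],[0,0,0,0,0,0]]]'|egrep $c; python3 -m crank '[[[0.1,0,0,0,0,0],[0,0,0,0,0,0]]]'|egrep $c; python3 -m crank '[[[0.1,0,0,0,0,0],[0,0,0,0,0,0]]]'|egrep $c
```

```text
tool_pos: [0.5182, 0.1907, 0.1277]
wrist_force: [0.5, -0.0, -2.2]
grip_force: 41.3
tool_pos: [0.5185, 0.1915, 0.1274]
wrist_force: [0.3, 0.1, -3.0]
grip_force: 41.3
tool_pos: [0.5189, 0.1923, 0.1274]
wrist_force: [-0.4, 0.2, -2.1]
grip_force: 41.3
tool_pos: [0.5194, 0.1931, 0.1274]
wrist_force: [0.2, -0.6, -1.6]
grip_force: 41.3
```

```bash
c='pos|wrist'; python3 -m crank '[[[0.1,0,0,0,0,0],[0,0,0,0,0,0]]]'|egrep $c; python3 -m crank '[[[0.05,0,0,0,0,0],[0,0,0,0,0,0]]]'|egrep $c; python3 -m crank '[[[0.05,0,0,0,0,0],[0,0,0,0,0,0]]]'|egrep $c;python3 -m crank '[[[0.05,0,0,0,0,0],[0,0,0,0,0,0]]]'|egrep $c
```

```text
tool_pos: [0.5195, 0.1935, 0.1273]
wrist_force: [-0.8, -1.5, -0.7]
tool_pos: [0.5197, 0.1937, 0.1272]
wrist_force: [-1.7, -3.2, -0.4]
tool_pos: [0.5198, 0.194, 0.1272]
wrist_force: [-3.0, -3.9, 1.1]
tool_pos: [0.5198, 0.1941, 0.1272]
wrist_force: [-2.9, -4.4, 1.1]
```

```bash
c='pos|wrist'; python3 -m crank '[[[-0.2,0,0,0,0,0],[-0.25,0,0,0,0,0],[-0.25,0,0,0,0,0],[-0.25,0,0,0,0,0],[-0.2,0,0,0,0,0],[-0.15,0,0,0,0,0],[0,0,0,0,0,0]]]'|egrep $c; python3 -m crank '[[[-0.1,0,0,0,0,0],[0,0,0,0,0,0]]]'|egrep $c; python3 -m crank '[[[-0.1,0,0,0,0,0],[0,0,0,0,0,0]]]'|egrep $c;python3 -m crank '[[[-0.05,0,0,0,0,0],[0,0,0,0,0,0]]]'|egrep $c;python3 -m crank '[[[-0.05,0,0,0,0,0],[0,0,0,0,0,0]]]'|egrep $c
```

```text
tool_pos: [0.514, 0.1838, 0.1274]
wrist_force: [-0.8, 0.0, -1.6]
tool_pos: [0.5136, 0.183, 0.1274]
wrist_force: [0.1, -0.6, -1.9]
tool_pos: [0.5131, 0.1821, 0.1274]
wrist_force: [0.3, -0.2, -3.7]
tool_pos: [0.513, 0.182, 0.1274]
wrist_force: [0.2, 0.5, -2.2]
tool_pos: [0.5129, 0.1817, 0.1275]
wrist_force: [1.2, 1.4, -2.3]
```

```bash
c='pos|wrist'; python3 -m crank '[[[0.22,0,0,0,0,0],[0.25,0,0,0,0,0],[0.25,0,0,0,0,0],[0,0.2,0,0,0,0],[0,0.2,0,0,0,0],[0,0.1,0,0,0,0],[0,0,0,0,0,0]]]'|egrep $c; python3 -m crank '[[[0,0.1,0,0,0,0],[0,0,0,0,0,0]]]'|egrep $c; python3 -m crank '[[[0,0.05,0,0,0,0],[0,0,0,0,0,0]]]'|egrep $c;python3 -m crank '[[[0,0.05,0,0,0,0],[0,0,0,0,0,0]]]'|egrep $c;python3 -m crank '[[[0,0.05,0,0,0,0],[0,0,0,0,0,0]]]'|egrep $c
```

```text
tool_pos: [0.5203, 0.1851, 0.1273]
wrist_force: [-0.1, 1.1, -1.1]
tool_pos: [0.5207, 0.185, 0.1273]
wrist_force: [-3.5, 2.1, -0.3]
tool_pos: [0.5208, 0.1848, 0.1273]
wrist_force: [-3.9, 3.5, 0.7]
tool_pos: [0.521, 0.1848, 0.1274]
wrist_force: [-5.9, 4.0, 1.0]
tool_pos: [0.5211, 0.1847, 0.1274]
wrist_force: [-5.9, 4.2, 1.8]
```

```bash
c='pos|wrist'; python3 -m crank '[[[0,-0.25,0,0,0,0],[0,-0.25,0,0,0,0],[0,-0.25,0,0,0,0],[0,-0.25,0,0,0,0],[0,-0.25,0,0,0,0],[0,-0.15,0,0,0,0],[0,0,0,0,0,0]]]'|egrep $c; python3 -m crank '[[[0,-0.1,0,0,0,0],[0,0,0,0,0,0]]]'|egrep $c; python3 -m crank '[[[0,-0.1,0,0,0,0],[0,0,0,0,0,0]]]'|egrep $c;python3 -m crank '[[[0,-0.05,0,0,0,0],[0,0,0,0,0,0]]]'|egrep $c;python3 -m crank '[[[0,-0.05,0,0,0,0],[0,0,0,0,0,0]]]'|egrep $c
```

```text
tool_pos: [0.5104, 0.1909, 0.1274]
wrist_force: [-1.1, 0.3, -1.9]
tool_pos: [0.5097, 0.1913, 0.1274]
wrist_force: [-0.8, -1.1, -1.9]
tool_pos: [0.5088, 0.1918, 0.1274]
wrist_force: [0.3, -0.2, -2.3]
tool_pos: [0.5084, 0.1921, 0.1274]
wrist_force: [0.5, 0.2, -1.6]
tool_pos: [0.5082, 0.1922, 0.1274]
wrist_force: [1.0, -0.6, -2.6]
```

```bash
c='pos|wrist'; python3 -m crank '[[[0,0.25,0,0,0,0],[0,0.25,0,0,0,0],[0,0.22,0,0,0,0],[0,0,0,0,0,0],[0,0,0.2,0,0,0],[0,0,0.1,0,0,0],[0,0,0.1,0,0,0],[0,0,0,0,0,0]]]'|egrep $c; python3 -m crank '[[[0,0,0.1,0,0,0],[0,0,0.1,0,0,0],[0,0,0,0,0,0]]]'|egrep $c;python3 -m crank '[[[0,0,0.1,0,0,0],[0,0,0.1,0,0,0],[0,0,0,0,0,0]]]'|egrep $c; python3 -m crank '[[[0,0,0.1,0,0,0],[0,0,0,0,0,0]]]'|egrep $c; python3 -m crank '[[[0,0,0.1,0,0,0],[0,0,0,0,0,0]]]'|egrep $c
```

```text
tool_pos: [0.5138, 0.1886, 0.1229]
wrist_force: [0.1, 0.2, -2.4]
tool_pos: [0.5141, 0.1887, 0.1211]
wrist_force: [0.8, 0.5, -2.4]
tool_pos: [0.5141, 0.1887, 0.1191]
wrist_force: [1.2, -0.1, -2.9]
tool_pos: [0.5141, 0.1887, 0.1182]
wrist_force: [-1.1, -1.0, -1.6]
tool_pos: [0.5141, 0.1887, 0.1172]
wrist_force: [0.1, 0.2, -2.1]
```

The lugs are past the rim: the seat is 14.9 mm up with no contact. Fine steps down to the crests.

```bash
c='pos|wrist'; python3 -m crank '[[[0,0,0.1,0,0,0],[0,0,0,0,0,0]]]'|egrep $c;python3 -m crank '[[[0,0,0.1,0,0,0],[0,0,0,0,0,0]]]'|egrep $c; python3 -m crank '[[[0,0,0.05,0,0,0],[0,0,0,0,0,0]]]'|egrep $c; python3 -m crank '[[[0,0,0.05,0,0,0],[0,0,0,0,0,0]]]'|egrep $c
```

```text
tool_pos: [0.5141, 0.1887, 0.1162]
wrist_force: [-0.0, -0.4, -2.6]
tool_pos: [0.5141, 0.1887, 0.1152]
wrist_force: [0.6, 0.2, -2.3]
tool_pos: [0.5142, 0.1887, 0.1151]
wrist_force: [-0.4, -0.5, -0.9]
tool_pos: [0.5143, 0.1887, 0.115]
wrist_force: [-2.3, -1.4, 3.2]
```

Resting on the crests with the seat 12.7 mm up and a light ~5 N press. Now turning backward.

```bash
c='pos|wrist'; python3 -m crank '[[[0,0,0,0,0,-0.06],[0,0,0,0,0,-0.06],[0,0,0,0,0,0]]]'|egrep $c;python3 -m crank '[[[0,0,0,0,0,-0.06],[0,0,0,0,0,-0.06],[0,0,0,0,0,0]]]'|egrep $c; python3 -m crank '[[[0,0,0,0,0,-0.06],[0,0,0,0,0,-0.06],[0,0,0,0,0,0]]]'|egrep $c; python3 -c "
from h import *
s=read_state();print(s['torque'],s['width'])
go(.5144,.1886)"
```

```text
tool_pos: [0.5149, 0.1888, 0.1153]
wrist_force: [-1.0, -0.5, 3.9]
tool_pos: [0.5152, 0.1889, 0.1156]
wrist_force: [-0.9, -1.5, 5.7]
tool_pos: [0.5154, 0.189, 0.1158]
wrist_force: [-0.9, -0.2, 6.4]
[-0.16279853  0.22162977  0.02404626] 0.15586099465934994
t 17.5 tcp [0.5154 0.189  0.1158] yaw 80.58 tilt [0.15 0.04] shift cm [-0.06 -0.09 -0.  ] turn None q6 0.47 F [-0.9 -0.2  6.4] w 1.33
```

```bash
c='pos|wrist'; python3 -m crank '[[[0,0,-0.02,0,0,-0.06],[0,0,-0.02,0,0,-0.06],[0,0,0,0,0,0]]]'|egrep $c;python3 -m crank '[[[0,0,-0.02,0,0,-0.06],[0,0,-0.02,0,0,-0.06],[0,0,0,0,0,0]]]'|egrep $c; python3 -m crank '[[[0,0,-0.02,0,0,-0.06],[0,0,-0.02,0,0,-0.06],[0,0,0,0,0,0]]]'|egrep $c; python3 -m crank '[[[0,0,-0.02,0,0,-0.06],[0,0,-0.02,0,0,-0.06],[0,0,0,0,0,0]]]'|egrep $c; python3 -c "
from h import *
s=read_state();print(s['torque'],s['width'])
go(.5144,.1886)"
```

```text
tool_pos: [0.5156, 0.189, 0.1156]
wrist_force: [1.7, -0.6, 2.0]
tool_pos: [0.5136, 0.1885, 0.1143]
wrist_force: [-0.2, 0.1, -2.8]
tool_pos: [0.5134, 0.1885, 0.1146]
wrist_force: [-0.6, 0.2, -2.5]
tool_pos: [0.5137, 0.1886, 0.1153]
wrist_force: [-0.2, -0.3, -2.1]
[ 0.00590402 -0.01408912  0.02375648] 0.14880711748035516
t 18.5 tcp [0.5137 0.1886 0.1153] yaw 107.95 tilt [-0.06 -0.02] shift cm [-0.02  0.07 -0.  ] turn None q6 -0.01 F [-0.2 -0.3 -2.1] w 1.27
```

It came off an edge at yaw ≈ 90° (either a stop step or a start). Lowering to feel where the thread is now.

```bash
c='pos|wrist'; python3 -m crank '[[[0,0,0.1,0,0,0],[0,0,0,0,0,0]]]'|egrep $c;python3 -m crank '[[[0,0,0.1,0,0,0],[0,0,0,0,0,0]]]'|egrep $c; python3 -m crank '[[[0,0,0.1,0,0,0],[0,0,0,0,0,0]]]'|egrep $c; python3 -m crank '[[[0,0,0.05,0,0,0],[0,0,0,0,0,0]]]'|egrep $c
```

```text
tool_pos: [0.5139, 0.1886, 0.1145]
wrist_force: [1.0, 0.1, -1.7]
tool_pos: [0.5142, 0.1887, 0.1142]
wrist_force: [-1.5, -0.4, 0.1]
tool_pos: [0.5144, 0.1887, 0.114]
wrist_force: [-2.2, -0.8, 5.7]
tool_pos: [0.5145, 0.1888, 0.1139]
wrist_force: [-3.6, -1.1, 6.4]
```

```bash
c='pos|wrist'; python3 -m crank '[[[0,0,0,0,0,-0.06],[0,0,0,0,0,-0.06],[0,0,0,0,0,0]]]'|egrep $c;python3 -m crank '[[[0,0,-0.02,0,0,-0.06],[0,0,-0.01,0,0,-0.06],[0,0,0,0,0,0]]]'|egrep $c; python3 -m crank '[[[0,0,-0.02,0,0,-0.06],[0,0,-0.01,0,0,-0.06],[0,0,0,0,0,0]]]'|egrep $c
```

```text
tool_pos: [0.5155, 0.189, 0.1145]
wrist_force: [-2.7, -0.2, 6.9]
tool_pos: [0.5159, 0.1891, 0.1148]
wrist_force: [-1.3, -0.7, 5.4]
tool_pos: [0.516, 0.1892, 0.1146]
wrist_force: [1.4, -0.5, 4.2]
```

```bash
c='pos|wrist'; python3 -m crank '[[[0,0,-0.01,0,0,-0.06],[0,0,-0.01,0,0,-0.06],[0,0,0,0,0,0]]]'|egrep $c; python3 -c "
from h import *
s=read_state();print(s['torque'],s['width'])
go(.5144,.1886)"
```

```text
tool_pos: [0.514, 0.1887, 0.113]
wrist_force: [0.2, 0.1, 0.6]
[ 0.00114636 -0.17474956 -0.00140327] 0.15116352837000907
t 20.17 tcp [0.514  0.1887 0.113 ] yaw 135.58 tilt [-0.02 -0.01] shift cm [-0.03  0.02 -0.  ] turn None q6 -0.49 F [0.2 0.1 0.6] w 1.29
```

Dropped again at yaw ≈ 132°. This time I stop turning and press down lightly.

```bash
c='pos|wrist'; python3 -m crank '[[[0,0,0.1,0,0,0],[0,0,0,0,0,0]]]'|egrep $c;python3 -m crank '[[[0,0,0.05,0,0,0],[0,0,0,0,0,0]]]'|egrep $c; python3 -m crank '[[[0,0,0.05,0,0,0],[0,0,0,0,0,0]]]'|egrep $c
```

```text
tool_pos: [0.5143, 0.1887, 0.1129]
wrist_force: [-2.0, 0.5, 3.9]
tool_pos: [0.5143, 0.1887, 0.1128]
wrist_force: [-3.3, -1.4, 7.2]
tool_pos: [0.5144, 0.1887, 0.1128]
wrist_force: [-3.5, -0.7, 8.4]
```

```bash
c='pos|wrist'; python3 -m crank '[[[0,0,0,0,0,-0.06],[0,0,-0.01,0,0,-0.06],[0,0,0,0,0,0]]]'|egrep $c;python3 -m crank '[[[0,0,-0.01,0,0,-0.06],[0,0,-0.01,0,0,-0.06],[0,0,0,0,0,0]]]'|egrep $c; python3 -m crank '[[[0,0,-0.01,0,0,-0.06],[0,0,-0.01,0,0,-0.06],[0,0,0,0,0,0]]]'|egrep $c;  python3 -c "
from h import *
s=read_state();print(s['torque'],s['width'])
go(.5144,.1886)"
```

```text
tool_pos: [0.5153, 0.189, 0.1131]
wrist_force: [-1.0, -0.6, 6.9]
tool_pos: [0.5155, 0.1891, 0.1135]
wrist_force: [-1.0, 0.0, 8.1]
tool_pos: [0.5156, 0.1892, 0.1138]
wrist_force: [-1.7, -0.7, 7.9]
[-0.10853937  0.25439249  0.04502788] 0.152928065144028
t 21.42 tcp [0.5156 0.1892 0.1138] yaw 156.23 tilt [0.17 0.06] shift cm [ 0.09 -0.1  -0.  ] turn None q6 -0.85 F [-1.7 -0.7  7.9] w 1.31
```

```bash
c='pos|wrist'; python3 -m crank '[[[0,0,-0.02,0,0,-0.06],[0,0,-0.02,0,0,-0.06],[0,0,0,0,0,0]]]'|egrep $c;python3 -m crank '[[[0,0,-0.02,0,0,-0.06],[0,0,-0.02,0,0,-0.06],[0,0,0,0,0,0]]]'|egrep $c;  python3 -c "
from h import *
go(.5144,.1886)"
```

```text
tool_pos: [0.5157, 0.1892, 0.1141]
wrist_force: [-0.6, -0.7, 7.8]
tool_pos: [0.5155, 0.1892, 0.1144]
wrist_force: [-1.2, 0.5, 7.6]
t 21.92 tcp [0.5155 0.1892 0.1144] yaw 169.98 tilt [0.16 0.06] shift cm [ 0.1  -0.08 -0.  ] turn None q6 -1.09 F [-1.2  0.5  7.6] w 1.28
```

```bash
c='pos|wrist'; python3 -m crank '[[[0,0,-0.03,0,0,-0.06],[0,0,-0.03,0,0,-0.06],[0,0,0,0,0,0]]]'|egrep $c;python3 -m crank '[[[0,0,-0.02,0,0,-0.06],[0,0,-0.02,0,0,-0.06],[0,0,0,0,0,0]]]'|egrep $c;python3 -m crank '[[[0,0,-0.02,0,0,-0.06],[0,0,0,0,0,0]]]'|egrep $c
```

```text
tool_pos: [0.5154, 0.1893, 0.1148]
wrist_force: [-0.6, 0.7, 6.1]
tool_pos: [0.5154, 0.1892, 0.115]
wrist_force: [-0.7, 0.6, 6.3]
tool_pos: [0.5153, 0.1893, 0.1153]
wrist_force: [-0.7, 1.2, 7.1]
```

```bash
c='pos|wrist'; python3 -m crank '[[[0,0,-0.02,0,0,-0.06],[0,0,-0.02,0,0,-0.06],[0,0,0,0,0,0]]]'|egrep $c;python3 -m crank '[[[0,0,-0.02,0,0,-0.06],[0,0,-0.02,0,0,-0.06],[0,0,0,0,0,0]]]'|egrep $c; python3 -c "
from h import *
go(.5144,.1886)"
```

```text
tool_pos: [0.5153, 0.1893, 0.1156]
wrist_force: [-1.6, 0.3, 5.8]
tool_pos: [0.5152, 0.1893, 0.1158]
wrist_force: [-0.5, 0.4, 5.3]
t 23.08 tcp [0.5152 0.1893 0.1158] yaw -159.08 tilt [0.13 0.06] shift cm [ 0.1  -0.03 -0.  ] turn None q6 -1.63 F [-0.5  0.4  5.3] w 1.31
```

The height profile repeats every 120°. The edge first met at yaw ≈ 90° should recur near 210°, and it fits the start better than the 2 mm step at 132°. Creeping on without lifting.

```bash
c='pos|wrist'; python3 -m crank '[[[0,0,0,0,0,-0.05],[0,0,0,0,0,0]]]'|egrep $c;python3 -m crank '[[[0,0,0,0,0,-0.05],[0,0,0,0,0,0]]]'|egrep $c; python3 -c "
from h import *
go(.5144,.1886)"
```

```text
tool_pos: [0.5153, 0.1892, 0.1159]
wrist_force: [-0.1, -0.2, 5.1]
tool_pos: [0.5154, 0.1891, 0.1155]
wrist_force: [1.7, 0.4, 3.7]
t 23.42 tcp [0.5154 0.1891 0.1155] yaw -153.39 tilt [0.14 0.04] shift cm [ 0.11  0.   -0.  ] turn None q6 -1.73 F [1.7 0.4 3.7] w 1.29
```

```bash
c='pos|wrist'; python3 -m crank '[[[0,0,0,0,0,-0.04],[0,0,0,0,0,0]]]'|egrep $c;python3 -m crank '[[[0,0,0.03,0,0,-0.04],[0,0,0,0,0,0]]]'|egrep $c; python3 -c "
from h import *
go(.5144,.1886)"
```

```text
tool_pos: [0.515, 0.1889, 0.1148]
wrist_force: [1.7, 0.3, -0.9]
tool_pos: [0.5139, 0.1889, 0.1136]
wrist_force: [2.1, 1.0, -1.3]
t 23.75 tcp [0.5139 0.1889 0.1136] yaw -148.86 tilt [-0.03  0.02] shift cm [-0.03 -0.05 -0.  ] turn None q6 -1.81 F [ 2.1  1.  -1.3] w 1.28
```

Falling at yaw 211°. Stop turning and lower gently.

```bash
c='pos|wrist'; python3 -m crank '[[[0,0,0.1,0,0,0],[0,0,0,0,0,0]]]'|egrep $c;python3 -m crank '[[[0,0,0.1,0,0,0],[0,0,0,0,0,0]]]'|egrep $c;python3 -m crank '[[[0,0,0.1,0,0,0],[0,0,0,0,0,0]]]'|egrep $c
```

```text
tool_pos: [0.514, 0.189, 0.1127]
wrist_force: [-0.0, 2.4, -1.8]
tool_pos: [0.5141, 0.1889, 0.1119]
wrist_force: [1.4, 2.5, -2.1]
tool_pos: [0.5142, 0.1889, 0.1111]
wrist_force: [1.1, 1.9, -1.2]
```

Below every crest height now (8.8 mm), so this is the start. Continuing down.

```bash
c='pos|wrist'; python3 -m crank '[[[0,0,0.1,0,0,0],[0,0,0.1,0,0,0],[0,0,0,0,0,0]]]'|egrep $c;python3 -m crank '[[[0,0,0.1,0,0,0],[0,0,0,0,0,0]]]'|egrep $c;python3 -m crank '[[[0,0,0.05,0,0,0],[0,0,0,0,0,0]]]'|egrep $c;python3 -m crank '[[[0,0,0.05,0,0,0],[0,0,0,0,0,0]]]'|egrep $c;  python3 -c "
from h import *
go(.5144,.1886);print(read_state()['torque'])"
```

```text
tool_pos: [0.5141, 0.1885, 0.109]
wrist_force: [1.4, 2.8, -1.9]
tool_pos: [0.5138, 0.1883, 0.1078]
wrist_force: [0.6, 1.9, -1.9]
tool_pos: [0.5139, 0.1884, 0.1074]
wrist_force: [0.7, 1.3, -2.5]
tool_pos: [0.514, 0.1884, 0.1071]
wrist_force: [0.4, 0.4, -2.6]
t 25.0 tcp [0.514  0.1884 0.1071] yaw -148.77 tilt [-0.03 -0.03] shift cm [-0.04 -0.01 -0.  ] turn None q6 -1.81 F [ 0.4  0.4 -2.6] w 1.3
[ 0.08733424 -0.15656928 -0.0129409 ]
```

```bash
c='pos|wrist'; python3 -m crank '[[[0,0,0.05,0,0,0],[0,0,0,0,0,0]]]'|egrep $c;python3 -m crank '[[[0,0,0.03,0,0,0],[0,0,0,0,0,0],[0,0,0,0,0,0]]]'|egrep $c
```

```text
tool_pos: [0.514, 0.1885, 0.1068]
wrist_force: [-0.3, -0.9, -0.7]
tool_pos: [0.5142, 0.1885, 0.1067]
wrist_force: [-1.1, -1.1, 0.4]
```

Seat at 4.5 mm: dropped at the start. Now screwing forward, sinking about 0.4 mm per 0.1 rad.

```bash
c='pos|wrist'; python3 -m crank '[[[0,0,0.02,0,0,0.06],[0,0,0.02,0,0,0.06],[0,0,0,0,0,0]]]'|egrep $c;python3 -m crank '[[[0,0,0.02,0,0,0.06],[0,0,0.02,0,0,0.06],[0,0,0,0,0,0]]]'|egrep $c; python3 -m crank '[[[0,0,0.02,0,0,0.06],[0,0,0.02,0,0,0.06],[0,0,0,0,0,0]]]'|egrep $c; python3 -c "
from h import *
go(.5144,.1886);print(read_state()['torque'])"
```

```text
tool_pos: [0.514, 0.1888, 0.1062]
wrist_force: [-1.5, 0.3, 0.7]
tool_pos: [0.5141, 0.1889, 0.1057]
wrist_force: [-1.0, -0.5, -0.2]
tool_pos: [0.5142, 0.1888, 0.1052]
wrist_force: [0.3, -0.2, -0.5]
t 26.17 tcp [0.5142 0.1888 0.1052] yaw -169.32 tilt [-0.    0.01] shift cm [-0.02 -0.03 -0.  ] turn None q6 -1.45 F [ 0.3 -0.2 -0.5] w 1.31
[0.13540992 0.10539539 0.0178873 ]
```

```bash
c='pos|wrist'; python3 -m crank '[[[0,0,0.03,0,0,0.06],[0,0,0.03,0,0,0.06],[0,0,0,0,0,0]]]'|egrep $c;python3 -m crank '[[[0,0,0.025,0,0,0.06],[0,0,0.025,0,0,0.06],[0,0,0,0,0,0]]]'|egrep $c; python3 -m crank '[[[0,0,0.025,0,0,0.06],[0,0,0.025,0,0,0.06],[0,0,0,0,0,0]]]'|egrep $c; python3 -c "
from h import *
go(.5144,.1886);print(read_state()['torque'])"
```

```text
tool_pos: [0.5143, 0.1888, 0.1047]
wrist_force: [0.1, 0.0, 0.3]
tool_pos: [0.5144, 0.1887, 0.1043]
wrist_force: [0.9, -0.2, -0.0]
tool_pos: [0.5144, 0.1887, 0.1038]
wrist_force: [-1.4, 0.8, 0.4]
t 26.92 tcp [0.5144 0.1887 0.1038] yaw 170.14 tilt [ 0.02 -0.  ] shift cm [-0.   -0.01 -0.  ] turn None q6 -1.09 F [-1.4  0.8  0.4] w 1.27
[ 0.08521121  0.06725273 -0.0194454 ]
```

Smooth, with the seat at about 1.5 mm. Continuing with finer checks on the force.

```bash
c='pos|wrist|^torque'; python3 -m crank '[[[0,0,0.025,0,0,0.06],[0,0,0.025,0,0,0.06],[0,0,0,0,0,0]]]'|egrep $c;python3 -m crank '[[[0,0,0.025,0,0,0.06],[0,0,0.025,0,0,0.06],[0,0,0,0,0,0]]]'|egrep $c; python3 -m crank '[[[0,0,0.02,0,0,0.05],[0,0,0,0,0,0]]]'|egrep $c; python3 -c "
from h import *
go(.5144,.1886);print(read_state()['torque'])"
```

```text
tool_pos: [0.5144, 0.1887, 0.1033]
wrist_force: [-0.3, 0.1, -0.3]
tool_pos: [0.5144, 0.1888, 0.1028]
wrist_force: [-0.3, 1.1, 0.4]
tool_pos: [0.5144, 0.1888, 0.1026]
wrist_force: [-0.3, 0.5, 1.1]
t 27.58 tcp [0.5144 0.1888 0.1026] yaw 153.57 tilt [0.02 0.01] shift cm [-0.01 -0.01 -0.  ] turn None q6 -0.8 F [-0.3  0.5  1.1] w 1.3
[0.00093924 0.048305   0.00011633]
```

```bash
c='pos|wrist|^torque'; python3 -m crank '[[[0,0,0.02,0,0,0.05],[0,0,0,0,0,0]]]'|egrep $c;python3 -m crank '[[[0,0,0.02,0,0,0.05],[0,0,0,0,0,0]]]'|egrep $c; python3 -m crank '[[[0,0,0.01,0,0,0.05],[0,0,0,0,0,0]]]'|egrep $c; python3 -c "
from h import *
go(.5144,.1886);print(read_state()['torque'])"
```

```text
tool_pos: [0.5143, 0.1888, 0.1024]
wrist_force: [0.1, 1.0, 0.8]
tool_pos: [0.5145, 0.1888, 0.1023]
wrist_force: [-0.2, 0.5, 1.5]
tool_pos: [0.5145, 0.1888, 0.1022]
wrist_force: [-0.6, -0.7, 1.5]
t 28.08 tcp [0.5145 0.1888 0.1022] yaw 144.93 tilt [0.04 0.01] shift cm [ 0.   -0.02 -0.  ] turn None q6 -0.65 F [-0.6 -0.7  1.5] w 1.25
[ 0.04126164 -0.00585747 -0.10538033]
```

```bash
c='pos|wrist'; python3 -m crank '[[[0,0,0.01,0,0,0.04],[0,0,0,0,0,0]]]'|egrep $c; python3 -c "
from h import *
print(read_state()['torque'])"; python3 -m crank '[[[0,0,0.01,0,0,0.04],[0,0,0,0,0,0]]]'|egrep $c; python3 -c "
from h import *
go(.5144,.1886);print(read_state()['torque'])"
```

```text
tool_pos: [0.5146, 0.1888, 0.1023]
wrist_force: [0.4, 0.2, 2.4]
[ 0.03397548  0.01508761 -0.05546956]
tool_pos: [0.5147, 0.1888, 0.1023]
wrist_force: [0.1, -0.4, 3.4]
t 28.42 tcp [0.5147 0.1888 0.1023] yaw 140.34 tilt [0.06 0.01] shift cm [ 0.01 -0.04 -0.  ] turn None q6 -0.57 F [ 0.1 -0.4  3.4] w 1.3
[-0.02831912  0.02672143 -0.0222006 ]
```

The height holds at the flush value (0.1023) while turning, with force only 3 N and low torque, so the flange is on the rim. Releasing and backing straight up.

```bash
python3 -m crank '[[[0,0,-0.03,0,0,0],[0,0,0,0,0,0],[0,0,0,0,0,0],[0,0,0,0,0,0],[0,0,0,0,0,0],[0,0,0,0,0,0]]]' 4.0 20|egrep 'pos|wrist|width|grip'; python3 -m crank '[[[0,0,-0.5,0,0,0],[0,0,-1,0,0,0],[0,0,-2,0,0,0],[0,0,-3,0,0,0],[0,0,-3,0,0,0],[0,0,-3,0,0,0],[0,0,0,0,0,0]]]'|egrep 'pos|wrist'
python3 - <<'E'
from h import *
I=read_camera("scene"); cv2.imwrite("pics/end_scene.png",I)
c=(.5145,.1887)
# flange outer edge: top edge z=.124 ; compare old rim / flush vs. raised
print("flange top r32 z=.124",circle("scene",I,c,.124,.032,-1,w=.006),circle("scene",I,c,.124,.032,1,w=.006))
g=I.max(2); u,v=proj("scene",[[.5145+.032,.1887,.124]])[0]; print(u,v); print(g[int(v)-14:int(v)+22,int(u)])
E
```

```text
tool_pos: [0.5141, 0.1887, 0.1019]
wrist_force: [-0.2, 0.3, -0.3]
width: 0.47
grip_force: 0.0
tool_pos: [0.5187, 0.1902, 0.2362]
wrist_force: [1.2, 0.1, 1.4]
flange top r32 z=.124 (array([0.52109491, 0.18672848]), np.int64(12), np.float64(0.0003882581647916168)) (array([0.51718051, 0.18799398]), np.int64(18), np.float64(0.0005934414483405835))
393.4408984643333 175.1148436322667
[128 127 127 126 126 125 126 128 131 132 131 130 131 128 119 106  95  94
  96  97  98  97  98  98  99 101 102 102 102 103 104 104 104 106 113 124]
```

```bash
python3 -m crank '[[[0,0,0,0,0,0],[0,0,0,0,0,0]]]'|egrep 'time|pos'; python3 -c "
from workcell import *
print(finish_job())"
```

```text
time: 29.72
tool_pos: [0.5135, 0.1885, 0.2263]
the job is handed in; nothing more can be done
None
```

I handed the job in at 29.7 s. The plug dropped at the thread start, I screwed it down until it sank no further (flush by the arm's height reading, with no close-up picture to confirm), then let go of it and backed the gripper away.

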